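# Let the condiment station's cover down on a finger

## Task

Close the condiment station's glass cover without letting it bang: reach under its front lip with the fingers, knock the wire stay aside with a finger so that the cover drops onto the finger, catch it there while it is still well open, and lower it gently on the finger until it is fully shut. The stay ends folded down along the front of the station. Nothing is gripped, the cover is not lifted further open, and the jars, tins and other things standing round the station are left alone; finish with the hand clear.

Things in the scene. Friction and masses are not known exactly. Their poses are not given: they have to be found in the camera images.
- station: Stainless condiment station fixed to the worktop: an open-topped housing 180 (x) x 320 (y) x 90 mm high with three black pans. Origin: centre of its underside, on the work surface. Its x points from its front to the hinge side (away from the robot), y to its left along the front, z up. The hinge line of the cover runs along y at x = +96, z = 95 mm. Front wall face at x = -90 mm.
- cover (a joint): Hinge of the cover, rad: 0 shut (level on the rim), grows as it opens; it starts at about 0.73, propped by the stay. The cover is a stainless frame 6 mm thick with a glass pane, 324 mm wide, about 0.5 kg, and falls freely when not held (about 2.5 N at the lip).
- lip (a point): Middle of the cover's front lip, a rolled edge of 5 mm radius (on the axis of the roll) running along the station's y over the cover's whole width; it is 210 mm from the hinge line and overhangs the front wall by 24 mm when shut, where it lies at station x = -114, z = 95 mm. The frame behind it is flat, its underside 3 mm below the plane through hinge line and roll axis.
- stay (a joint): Pivot of the wire stay, rad: 0 standing and propping the cover; grows as its tip swings to the station's +y (left). At 0 it leans 0.14 rad to the right of its dead centre, so the cover's weight keeps it standing (about 1 to 3 N at its tip push it over). Pushed on, it lets the cover down: by about 4 mm at the lip at 0.4, 14 mm at 0.6, 30 mm at 0.8. Past about 0.4 it falls by itself, and it lies folded along the front wall at 1.71.
- stay_tip (a point): Centre of the stay's rubber ball tip (5 mm radius), which stands under the cover's frame 196 mm from the hinge line, 14 mm behind the lip's axis, about 21 mm right of the pivot. The stay is a straight steel wire 6 mm thick, 153 mm from pivot to tip.
- stay_pivot (a point): Pivot of the stay on the front wall, at station x = -100, y = 4, z = 76 mm. The folded stay lies from here to 156 mm further along +y at this height.
- pepper_jar: Dark spice jar with a black cap, 52x52x105 mm, right of the station; origin at the centre of its underside. Leave alone.
- fennel_jar: Green spice jar with a black cap, 58x58x135 mm, right of the station; origin at the centre of its underside. Leave alone.
- mill: Clear pepper mill, 44 mm wide, 90 mm high, left of the station; origin at the centre of its underside. Leave alone.
- tin: Tin with a tomato label, 58 mm wide, 72 mm high, left of the station; origin at the centre of its underside. Leave alone.
- timer: Round kitchen dial timer, 64x65x42 mm, on the near right; origin at the centre of its underside. Leave alone.
- peeler: Peeler, 170x25x18 mm, lying on the near left; origin at the centre of its underside. Leave alone.
- tape: Roll of masking tape lying flat, 98x96x25 mm, on the near left; origin at the centre of its underside. Leave alone.

How it is judged:
By the outcome, as a careful person would: the job done as asked, in the order asked, and still so for the second after the job is handed in, with the robot touching nothing.
It also fails if it takes over 48 s, if anything falls off the work surface, if the arm or the gripper's body presses on something with over 40 N, if the wrist force passes 120 N, or if a joint passes its speed limit or range.

## Robot

A 6-joint arm with a two-finger parallel gripper is mounted at the origin on a cart in front of the work surface, level with it; the furniture and walls round the work are solid. World frame = base frame: x ahead of the robot, y to its left, z up, the work surface at z = 0. Lengths are in m, angles in rad, forces in N, time in s.
With the tool pointing down it reaches from about 0.3 to 0.75 m from the base axis. Payload 8.5 kg.
Tool frame: the origin (TCP) lies at the centre of the arm's flange, where the gripper is bolted on; the fingertips stand 166 mm ahead of it and the grasp point (between the pads) lies 147 mm ahead of it; z points along the fingers, y is the line along which they close (so a half turn about z gives the same grasp; the last joint's range is limited). The gripper opens to 88 mm and grips with 3 to 60 N. Pads are 18 mm wide; open, the fingers measure 123 mm over their backs; the gripper's body (75 mm by 187 mm) begins 45 mm behind the grasp point.
Start: joints at [-1.512, 0.381, 1.297, -0, 1.464, -0.215], TCP at [0.149, -0.529, 0.405] pointing down, gripper open.
Joint ranges: [-3.11, 3.11], [-0.89, 2.33], [0.22, 2.48], [-1.42, 4.56], [0.17, 2.85], [-2.88, 2.88]. Speed limits (rad/s): [2.39, 2.39, 3.14, 3.14, 3.14, 3.14].

## Interface

Orientations are given as a 3x3 rotation matrix whose columns are the frame's x, y, z axes.
In Python, from workcell import monitor, viewer, ticket gives the robot as it stands.
- The arm moves only by the tool arm_command, never from a script. Its argument "rows" is a list of rows, each an object with "gripper": the opening in per cent of the stroke, from 0 (shut) to 100 (fully open); "xyz": the shift along the world's x, y, z in m, a list of three; "rotation": the turn, a rotation vector about the world's x, y, z in degrees, a list of three. In form: [{"gripper": gripper, "xyz": [dx, dy, dz], "rotation": [ax, ay, az]}, ...]. A call has 1 to 5 rows; each row is the pose to reach, as a shift and turn from the pose commanded when the call began; what a row does not reach only later rows make up. A row lasts 1/10 s, in which the tool goes at most 50 mm and 8.59 degrees, less where a joint would pass 70% of its speed; a pose out of reach is approached as far as the arm can. A call with a gripper value outside its range is refused whole. The fingers move at their own pace and stop on an object; the grip force is fixed at half the most. Time passes only in rows, so rows that repeat a pose let the fingers close. It gives the time, the measured TCP pose, the force, the opening and the grip force at its end, in the units of the state.
- monitor.get_obs(): the state, without advancing time (a new reading comes with each control period).
- viewer.read_camera(name): name is "scene" or "top" or "wrist"; returns (picture, depth): 480x640x3 uint8, red, green, blue; 480x640 float32, m along the optical axis (not along the pixel's ray), 0 where there is no reading.
- viewer.camera_params(name): a dict with "fovy" (degrees; the focal length in pixels is half the picture's height over the tangent of half this angle, whatever the lens; pixels are square), "cx", "cy" (the principal point, pixels), "extrinsics" (4x4, takes a point from world to camera coordinates). Camera axes: x right, y up, looking along -z (the intrinsics and any distortion apply to the point x, -y, -z); pixel columns grow to the right and rows downward; lengths in m; the calibration is good to about 2 mm. A picture is of the moment at which its call begins: read the wrist's pose just before it. camera_params takes no time and is no camera call; for the wrist camera it gives the pose at the moment of the call.
- ticket.finish_job(): hands the job in; it is judged then, once.
The state is a dict: "clock": time; "joint_pos": joint angles; "dq": joint speeds; "tau": joint torques, N m; "position": TCP position; "ee_rot": TCP orientation; "contact_force": force on the tool from outside, world axes, zero at the start; "wrist_torque": the same for the moment, N m; "gripper_width": finger opening in m; "finger_force": force on a finger pad.
Only numpy, scipy, OpenCV 4.12 (cv2) and the standard library are available. Lean on these libraries where they do the work, as an engineer would, in place of code of your own. Each camera call takes 0.05 s, during which the arm holds its last target. There are 200 camera calls.

## Working session

There is one attempt and no reset: what is moved stays moved. The work goes in short steps, Python scripts to look and compute and a tool call to move; the robot and the scene stay as the last step left them, time stands still between calls to the robot, and variables do not carry over. Pictures are saved under pics/ and viewed, at most 10 in all, crops included, and the job is handed in when it is done.

Besides the shell and the picture viewer there is one more tool, called as name(argument=value, ...) on one line, values as JSON. arm_command: Moves the arm, as the interface text tells. Its arguments: {"type":"object","properties":{"rows":{"type":"array"}},"required":["rows"]}

```bash
ls; mkdir -p pics; python3 - <<'E'
from workcell import monitor, viewer
import cv2,numpy as np
o=monitor.get_obs();print(o['clock'],o['position'],o['gripper_width']);print(np.round(o['ee_rot'],3))
for n in['scene','top']:
    p=viewer.camera_params(n);print(n,p['fovy'],p['cx'],p['cy'],np.round(p['extrinsics'],3).tolist(),[k for k in p])
    im,d=viewer.read_camera(n);cv2.imwrite(f'pics/{n}0.png',im[...,::-1]);np.save(f'{n}0.npy',d);print((d>0).mean())
E
```

```text
pics
0.0 [ 0.14867544 -0.52947162  0.40415888] 0.08772504354765771
[[ 0.963  0.27  -0.   ]
 [ 0.27  -0.963  0.001]
 [ 0.    -0.001 -1.   ]]
scene 48.9366819827915 321.40960929383334 235.29792863144507 [[-0.788, -0.616, 0.013, 0.446], [0.304, -0.369, 0.878, -0.275], [-0.536, 0.696, 0.478, -1.023], [0.0, 0.0, 0.0, 1.0]] ['fovy', 'cx', 'cy', 'extrinsics']
0.9959212239583334
top 52.71483781930242 325.21816436249696 247.62204204688243 [[0.017, -0.997, -0.073, 0.052], [0.983, 0.003, 0.182, -0.569], [-0.181, -0.074, 0.981, -1.145], [0.0, 0.0, 0.0, 1.0]] ['fovy', 'cx', 'cy', 'extrinsics']
0.9961295572916666
```

View pics/scene0.png

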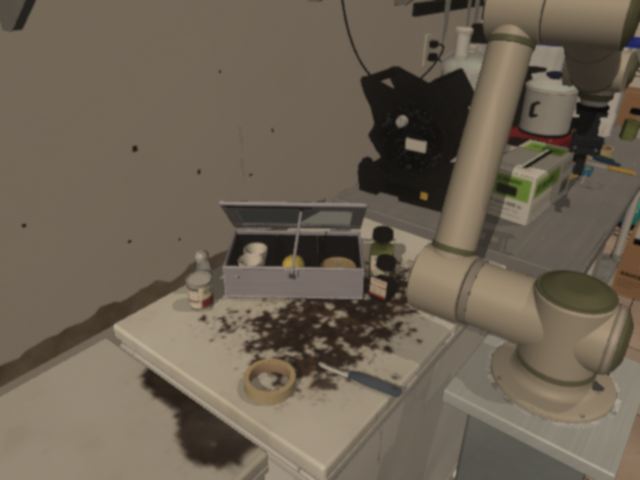

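View pics/top0.png

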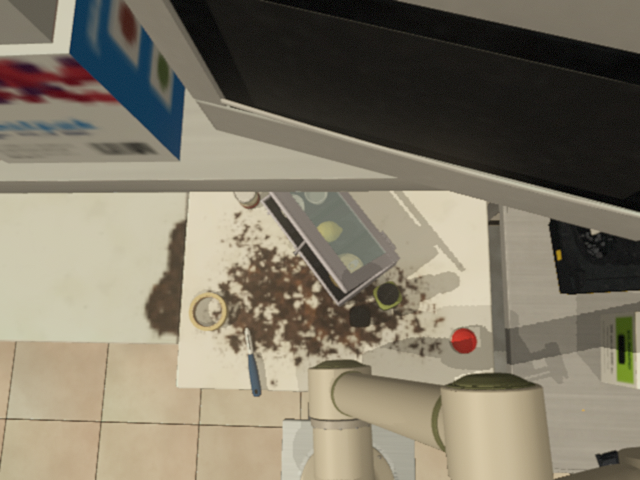

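The scene view shows the station with its front wall corners near (226,265), (362,268), (362,297) and (226,293), the lip at (222,204)–(366,206), and the stay from (295,272) up to (299,212). In the top view the station is turned about -50°, with its front facing the lower left. The jars are at (387,294) and (359,316), and the mill and tin are at the far left end near (247,197).

```bash
cat > h.py <<'E'
import numpy as np,cv2
from workcell import viewer
def ray(n,uv,p=None):
    p=p or viewer.camera_params(n);E=np.array(p['extrinsics']);f=240/np.tan(np.radians(p['fovy'])/2)
    uv=np.atleast_2d(np.asarray(uv,float))
    d=np.c_[(uv[:,0]-p['cx'])/f,-(uv[:,1]-p['cy'])/f,-np.ones(len(uv))]
    return -E[:3,:3].T@E[:3,3],d@E[:3,:3]      # origin, dirs with unit depth
def cloud(n,d,p=None):
    v,u=np.mgrid[:480,:640];o,r=ray(n,np.c_[u.ravel(),v.ravel()],p)
    return (o+r*d.reshape(-1,1)).reshape(480,640,3)
def proj(n,P,p=None):
    p=p or viewer.camera_params(n);E=np.array(p['extrinsics']);f=240/np.tan(np.radians(p['fovy'])/2)
    c=np.atleast_2d(P)@E[:3,:3].T+E[:3,3]
    return np.c_[p['cx']+f*c[:,0]/-c[:,2],p['cy']-f*c[:,1]/-c[:,2]]
E
python3 - <<'E'
from h import *
C=cloud('scene',np.load('scene0.npy'));T=cloud('top',np.load('top0.npy'))
w=C[276:290,235:355].reshape(-1,3)
vx,vy,x0,y0=cv2.fitLine(w[:,:2].astype(np.float32),cv2.DIST_HUBER,0,.01,.01).ravel()
print('front wall dir',vx,vy,'yaw of y',np.degrees(np.arctan2(vy,vx)),'pt',x0,y0)
s=np.sign(vy) ;ey=np.array([vx,vy])*s; ex=np.array([ey[1],-ey[0]])
for v in (275,283): 
  for u in range(218,232,2): print((u,v),np.round(C[v,u],3),end=' ')
  print()
  for u in range(356,372,2): print((u,v),np.round(C[v,u],3),end=' ')
  print()
for uv in [(230,206),(260,206),(330,206),(360,207),(240,205),(240,208),(240,211),(299,214),(298,225),(297,240),(296,250),(295,262),(295,270)]: print(uv,np.round(C[uv[1],uv[0]],3))
print('top')
for uv in [(270,200),(285,220),(300,240),(320,270),(335,292),(342,298),(390,258),(350,265),(387,294),(359,316),(247,197),(250,203),(300,165),(300,210),(500,150),(100,187),(100,150),(400,150),(210,310),(465,340),(400,170),(300,195),(300,186)]: print(uv,np.round(T[uv[1],uv[0]],3))
E
```

```text
front wall dir 0.79303616 0.60917455 yaw of y 37.52984 pt 0.52145684 0.096910514
(218, 275) [ 0.776  0.155 -0.004] (220, 275) [ 0.769  0.155 -0.002] (222, 275) [ 0.769  0.148 -0.005] (224, 275) [0.677 0.219 0.067] (226, 275) [0.677 0.213 0.065] (228, 275) [0.668 0.215 0.069] (230, 275) [0.669 0.208 0.065] 
(356, 275) [0.44  0.035 0.072] (358, 275) [0.437 0.03  0.071] (360, 275) [0.434 0.027 0.071] (362, 275) [0.43  0.024 0.071] (364, 275) [ 0.488 -0.076 -0.003] (366, 275) [ 0.485 -0.081 -0.004] (368, 275) [ 0.479 -0.081 -0.002] (370, 275) [ 0.461 -0.06   0.016] 
(218, 283) [ 0.744  0.184 -0.001] (220, 283) [ 0.744  0.178 -0.004] (222, 283) [ 0.739  0.176 -0.003] (224, 283) [0.684 0.215 0.041] (226, 283) [0.678 0.215 0.043] (228, 283) [0.673 0.213 0.045] (230, 283) [0.671 0.209 0.043] 
(356, 283) [0.44  0.033 0.049] (358, 283) [0.436 0.03  0.05 ] (360, 283) [0.431 0.029 0.051] (362, 283) [0.428 0.026 0.051] (364, 283) [ 0.47  -0.049 -0.006] (366, 283) [ 0.463 -0.048 -0.002] (368, 283) [ 0.459 -0.051 -0.002] (370, 283) [ 0.456 -0.056 -0.003] 
(230, 206) [0.687 0.177 0.223]
(260, 206) [
[... 403 characters left out ...]
0) [0.648 0.166 0.016]
(300, 240) [0.596 0.126 0.015]
(320, 270) [0.518 0.073 0.015]
(335, 292) [0.463 0.034 0.016]
(342, 298) [0.443 0.014 0.079]
(390, 258) [ 0.532 -0.098  0.122]
(350, 265) [ 0.503 -0.008  0.204]
(387, 294) [ 0.449 -0.09   0.131]
(359, 316) [ 0.4   -0.027  0.105]
(247, 197) [0.695 0.256 0.07 ]
(250, 203) [0.686 0.253 0.047]
(300, 165) [0.503 0.023 0.819]
(300, 210) [0.621 0.101 0.217]
(500, 150) [ 0.468 -0.118  0.936]
(100, 187) [0.49  0.22  0.798]
(100, 150) [0.507 0.193 0.851]
(400, 150) [ 0.486 -0.06   0.894]
(210, 310) [ 0.415  0.358 -0.005]
(465, 340) [ 0.35  -0.277  0.043]
(400, 170) [ 0.484 -0.062  0.857]
(300, 195) [0.662 0.105 0.195]
(300, 186) [0.49  0.026 0.798]
```

```bash
python3 - <<'E'
import cv2
a=cv2.imread('pics/scene0.png')[170:330,170:420];b=cv2.imread('pics/top0.png')[180:340,220:470]
cv2.imwrite('pics/c1.png',cv2.resize(cv2.vconcat([a,b]),None,fx=1.87,fy=1.87,interpolation=2)) if 0 else cv2.imwrite('pics/c1.png',cv2.resize(a,None,fx=3.2,fy=3.2,interpolation=2))
E
```

```text
(no output)
```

View pics/c1.png

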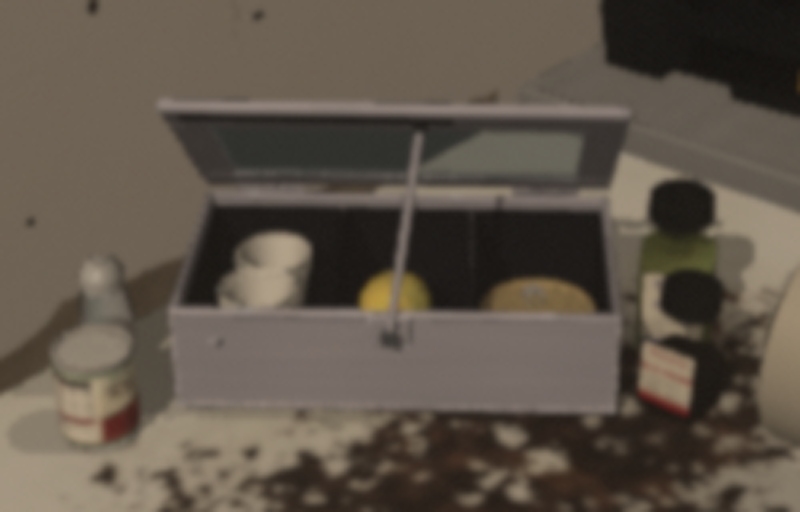

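The crop shows the stay's pivot bracket at about scene (292,275) and its tip at (300,210), under the lip and left of it leaning right. The space in front is free. The tin and mill stand off the station's left end, and the jars off its right end.

```bash
cat >> h.py <<'E'
ey=np.array([.793,.609,0]);ex=np.array([.609,-.793,0]);ez=np.array([0,0,1.]);O=np.array([.6093,.05,0])
def W(x,y,z): return O+np.array([ex,ey,ez]).T@(np.array([x,y,z])/1000)
def S(P): return np.array([ex,ey,ez])@(np.asarray(P)-O)*1000
def target(pitch,s):
    p=np.radians(pitch);z=np.cos(p)*ex-np.sin(p)*ez;y=s*ey;return np.c_[np.cross(y,z),y,z]
E
python3 - <<'E'
from h import *
from scipy.spatial.transform import Rotation as Ro
from workcell import monitor
o=monitor.get_obs();R0=np.array(o['ee_rot'])
for pitch in(30,40):
 for s in(1,-1):
  R=target(pitch,s);print(pitch,s,'rotvec',np.round(np.degrees(Ro.from_matrix(R@R0.T).as_rotvec()),1))
  for az in(30,50):
   for fp in(100,120):
    A=Ro.from_euler('ZY',[az,fp],degrees=True).inv()*Ro.from_matrix(R)
    e=A.as_euler('ZYZ',degrees=True);print('  ',az,fp,np.round([e[0],e[1],(e[2]-90+180)%360-180]))
# tip targets
for n,(x,y,z,p) in dict(pre=(-100,-60,200,30),ins=(-40,-60,197,30)).items():
  T=W(x,y,z)-.166*target(p,1)[:,2];print(n,T)
print('q limits deg',np.degrees([-1.42,4.56,.17,2.85]))
T=cloud('top',np.load('top0.npy'));
m=(T[...,2]>.45);print('high stuff xmin',T[m][:,0].min(), 'z min',T[m&(T[...,0]>.4)][:,2].min())
E
```

```text
30 1 rotvec [-66.2  21.9 100.1]
   30 100 [-61.  79.   5.]
   30 120 [-66.  70.  24.]
   50 100 [-58.  96.  15.]
   50 120 [-58.  85.  32.]
30 -1 rotvec [-20.1 -60.1 -61.6]
   30 100 [ -61.   79. -175.]
   30 120 [ -66.   70. -156.]
   50 100 [ -58.   96. -165.]
   50 120 [ -58.   85. -148.]
40 1 rotvec [-55.4  18.3 103.7]
   30 100 [-51.  78.   3.]
   30 120 [-56.  66.  20.]
   50 100 [-48.  93.  16.]
   50 120 [-49.  80.  31.]
40 -1 rotvec [-16.8 -50.2 -63.6]
   30 100 [ -51.   78. -177.]
   30 120 [ -56.   66. -160.]
   50 100 [ -48.   93. -164.]
   50 120 [ -49.   80. -149.]
pre [0.41327003 0.20676185 0.283     ]
ins [0.44981003 0.15918185 0.28      ]
q limits deg [-81.36000691 261.26875458   9.74028252 163.29297161]
high stuff xmin 0.1814245456748945 z min 0.7788678631311776
```

arm_command(rows=[{"gripper":0,"xyz":[0.03,0.03,0.02],"rotation":[0,0,8]},{"gripper":0,"xyz":[0.06,0.06,0.04],"rotation":[0,0,16]},{"gripper":0,"xyz":[0.1,0.1,0.05],"rotation":[0,0,24]},{"gripper":0,"xyz":[0.14,0.14,0.07],"rotation":[0,0,32]},{"gripper":0,"xyz":[0.17,0.17,0.08],"rotation":[0,0,40]}])

```text
clock: 0.6
position: [0.3122, -0.3654, 0.4825]
ee_rot: [[0.559, 0.829, -0.0], [0.829, -0.559, 0.0], [0.0, -0.0, -1.0]]
contact_force: [1.0, -0.8, -0.5]
gripper_width: 0.0503
finger_force: 0.0
```

arm_command(rows=[{"gripper":0,"xyz":[0.02,0.045,0.0],"rotation":[0,0,8]},{"gripper":0,"xyz":[0.04,0.09,0.0],"rotation":[0,0,16]},{"gripper":0,"xyz":[0.06,0.135,0.01],"rotation":[0,0,24]},{"gripper":0,"xyz":[0.08,0.18,0.01],"rotation":[0,0,32]},{"gripper":0,"xyz":[0.1,0.225,0.01],"rotation":[0,0,40]}])

```text
clock: 1.1
position: [0.4115, -0.14, 0.4921]
ee_rot: [[-0.105, 0.995, 0.0], [0.995, 0.105, -0.0], [-0.0, 0.0, -1.0]]
contact_force: [0.5, -0.6, 0.1]
gripper_width: 0.0105
finger_force: 0.0
```

arm_command(rows=[{"gripper":0,"xyz":[0,0.045,0.0],"rotation":[0,0,8]},{"gripper":0,"xyz":[0,0.09,0.0],"rotation":[0,0,16]},{"gripper":0,"xyz":[-0.01,0.135,0],"rotation":[0,0,24]},{"gripper":0,"xyz":[-0.02,0.18,0],"rotation":[0,0,32]},{"gripper":0,"xyz":[-0.03,0.225,0],"rotation":[0,0,32]}])

```text
clock: 1.6
position: [0.3804, 0.0847, 0.4918]
ee_rot: [[-0.614, 0.789, -0.0], [0.789, 0.614, 0.0], [0.0, -0.0, -1.0]]
contact_force: [1.2, -0.1, -0.5]
gripper_width: 0.0003
finger_force: 0.0
```

arm_command(rows=[{"gripper":0,"xyz":[0,0.04,0.0],"rotation":[-6.3,-4.9,0]},{"gripper":0,"xyz":[0,0.08,0.0],"rotation":[-12.7,-9.7,0]},{"gripper":0,"xyz":[-0.01,0.11,-0.02],"rotation":[-19,-14.6,0]},{"gripper":0,"xyz":[-0.02,0.14,-0.04],"rotation":[-25.4,-19.5,0]},{"gripper":0,"xyz":[-0.02,0.175,-0.06],"rotation":[-31.7,-24.3,0]}])

```text
clock: 2.1
position: [0.3599, 0.2592, 0.4315]
ee_rot: [[-0.467, 0.791, 0.395], [0.603, 0.612, -0.512], [-0.646, -0.001, -0.763]]
contact_force: [0.6, -1.0, -0.1]
gripper_width: 0.0006
finger_force: 0.0
```

arm_command(rows=[{"gripper":0,"xyz":[0,0,-0.02],"rotation":[-6,-4.6,0]},{"gripper":0,"xyz":[0,0,-0.04],"rotation":[-11,-8.4,0]},{"gripper":0,"xyz":[0,0,-0.06],"rotation":[-15.9,-12.2,0]},{"gripper":0,"xyz":[0,0,-0.06],"rotation":[-15.9,-12.2,0]}])

```text
clock: 2.5
position: [0.3609, 0.2582, 0.3695]
ee_rot: [[-0.312, 0.792, 0.525], [0.391, 0.61, -0.689], [-0.866, -0.009, -0.5]]
contact_force: [0.4, 0.1, -0.1]
gripper_width: 0.0007
finger_force: 0.0
```

```bash
python3 - <<'E'
from h import *
from workcell import monitor
o=monitor.get_obs();print(np.round(o['joint_pos'],2),o['contact_force']);R=np.array(o['ee_rot']);t=o['position']+.166*R[:,2]
print('tip station',S(t),'axes',np.round(np.array([ex,ey,ez])@R,3).tolist())
p=viewer.camera_params('wrist');im,d=viewer.read_camera('wrist');cv2.imwrite('pics/w1.png',im[...,::-1]);np.save('w1.npy',d)
import pickle;pickle.dump(p,open('w1.pkl','wb'))
for n,P in dict(lip=W(-60,0,235),tip=W(-56,-17,220),pivot=W(-100,4,76),lipR=W(-60,-162,235),lipL=W(-60,162,235)).items(): print(n,proj('wrist',P,p),proj('scene',P),proj('top',P))
E
```

```text
[ 0.52  0.28  1.7  -1.12  1.26  0.29] [ 0.41485747  0.12337993 -0.1011004 ]
tip station [-172.70846617  -70.7011344   286.42190262] axes [[-0.5, -0.002, 0.866], [-0.009, 1.0, -0.003], [-0.866, -0.009, -0.5]]
lip [[427.64879709 247.97369222]] [[292.70533063 203.29303594]] [[300.11848112 230.15285606]]
tip [[400.17648968 227.46651288]] [[300.62156243 208.82994664]] [[307.12412958 236.71453907]]
pivot [[436.82833338  -0.70927066]] [[290.83027991 274.70954137]] [[294.01954371 252.7988917 ]]
lipR [[183.46696304 245.60809769]] [[367.02921542 204.46383629]] [[346.21297077 291.27725142]]
lipL [[671.88761454 250.33983879]] [[218.41052194 202.12269362]] [[256.69253166 172.56712459]]
```

View pics/w1.png

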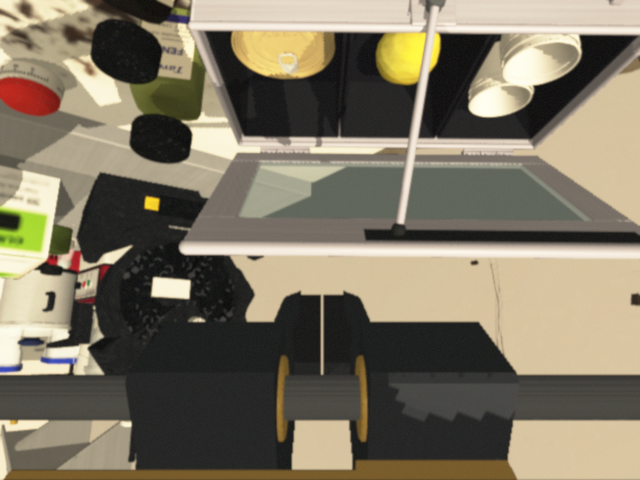

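The wrist view matches the model to about 2 mm: lip right end at (183,247), stay ball at (399,229), pivot at (436,2). The hand is in front of the station and to the right of the stay, so I'll go under the lip.

arm_command(rows=[{"gripper":0,"xyz":[0.01,-0.01,-0.04],"rotation":[0,0,0]},{"gripper":0,"xyz":[0.02,-0.02,-0.08],"rotation":[0,0,0]},{"gripper":0,"xyz":[0.031,-0.03,-0.091],"rotation":[0,0,0]},{"gripper":0,"xyz":[0.031,-0.03,-0.091],"rotation":[0,0,0]}])

```text
clock: 2.95
position: [0.3934, 0.2272, 0.2807]
ee_rot: [[-0.308, 0.794, 0.524], [0.397, 0.607, -0.688], [-0.865, -0.004, -0.502]]
contact_force: [-0.3, -0.7, 0.0]
gripper_width: 0.0007
finger_force: 0.0
```

arm_command(rows=[{"gripper":0,"xyz":[0.014,-0.018,0],"rotation":[0,0,0]},{"gripper":0,"xyz":[0.028,-0.036,0],"rotation":[0,0,0]},{"gripper":0,"xyz":[0.042,-0.054,0],"rotation":[0,0,0]},{"gripper":0,"xyz":[0.052,-0.068,0],"rotation":[0,0,0]},{"gripper":0,"xyz":[0.052,-0.068,0],"rotation":[0,0,0]}])

```text
clock: 3.45
position: [0.4451, 0.1593, 0.2829]
ee_rot: [[-0.303, 0.794, 0.527], [0.397, 0.608, -0.688], [-0.866, 0.0, -0.499]]
contact_force: [-0.5, 1.2, -0.6]
gripper_width: 0.0005
finger_force: 0.0
```

```bash
cat > st.py <<'E'
from h import *
from workcell import monitor
import sys
o=monitor.get_obs();R=np.array(o['ee_rot']);t=o['position']+.166*R[:,2]
print('t',round(o['clock'],2),'tip station',S(t).round(1),'F station',(np.array([ex,ey,ez])@o['contact_force']).round(1),'q',np.round(o['joint_pos'],2))
for n in sys.argv[1:]:
    im,d=viewer.read_camera(n.split(':')[0]);np.save(n.replace(':','_')+'.npy',d);cv2.imwrite('pics/'+n.replace(':','_')+'.png',im[...,::-1])
E
python3 st.py wrist:2 scene:2
```

```text
t 3.45 tip station [-42.9 -63.9 200. ] F station [-1.2  0.4 -0.6] q [ 0.24  0.43  1.79 -1.34  0.95  0.46]
```

View pics/wrist_2.png

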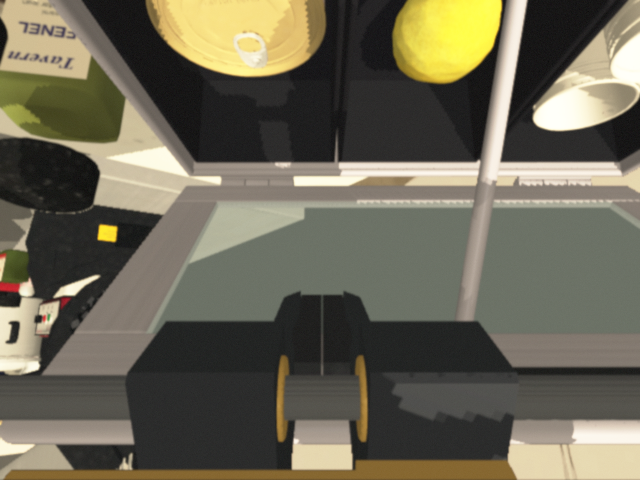

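The wrist view shows the fingertips at (322,295), under the lip and in front of the pane, with the stay clear on the +y side at u≈480. Joint 4 is close to its limit, so I'll pitch 10° further down before pushing.

arm_command(rows=[{"gripper":0,"xyz":[0.003,-0.004,0.005],"rotation":[4,3.05,0]},{"gripper":0,"xyz":[0.007,-0.009,0.017],"rotation":[7.9,6.1,0]},{"gripper":0,"xyz":[0.007,-0.009,0.017],"rotation":[7.9,6.1,0]}])

```text
clock: 3.85
position: [0.4513, 0.1516, 0.2999]
ee_rot: [[-0.392, 0.792, 0.468], [0.509, 0.611, -0.607], [-0.766, 0.001, -0.642]]
contact_force: [0.0, -0.3, -0.6]
gripper_width: 0.0006
finger_force: 0.0
```

arm_command(rows=[{"gripper":0,"xyz":[0.006,0.005,0],"rotation":[0,0,0]},{"gripper":0,"xyz":[0.012,0.009,0],"rotation":[0,0,0]},{"gripper":0,"xyz":[0.018,0.014,0],"rotation":[0,0,0]},{"gripper":0,"xyz":[0.024,0.018,0],"rotation":[0,0,0]},{"gripper":0,"xyz":[0.024,0.018,0],"rotation":[0,0,0]}])

```text
clock: 4.35
position: [0.4759, 0.1697, 0.2976]
ee_rot: [[-0.395, 0.792, 0.466], [0.507, 0.611, -0.608], [-0.766, -0.003, -0.643]]
contact_force: [0.6, -0.3, -0.6]
gripper_width: 0.0004
finger_force: 0.0
```

```bash
python3 st.py
```

```text
t 4.35 tip station [-49.  -32.9 191. ] F station [ 0.6  0.3 -0.6] q [ 0.23  0.43  1.67 -1.06  0.93  0.19]
```

arm_command(rows=[{"gripper":0,"xyz":[0.008,0.006,0],"rotation":[0,0,0]},{"gripper":0,"xyz":[0.016,0.012,0],"rotation":[0,0,0]},{"gripper":0,"xyz":[0.024,0.018,0],"rotation":[0,0,0]},{"gripper":0,"xyz":[0.032,0.024,0],"rotation":[0,0,0]},{"gripper":0,"xyz":[0.038,0.029,0],"rotation":[0,0,0]}])

```text
clock: 4.85
position: [0.514, 0.1986, 0.2977]
ee_rot: [[-0.395, 0.792, 0.466], [0.508, 0.61, -0.608], [-0.766, -0.004, -0.643]]
contact_force: [-1.4, -0.8, -1.1]
gripper_width: 0.0005
finger_force: 0.6
```

```bash
python3 st.py wrist:3
```

```text
t 4.85 tip station [-48.8  14.7 191. ] F station [-0.2 -1.6 -1.1] q [ 0.26  0.5   1.54 -1.01  0.99  0.15]
```

View pics/wrist_3.png

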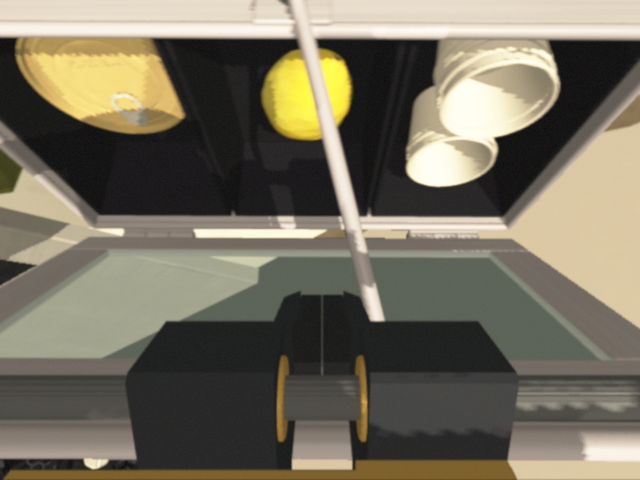

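The wire lies against the left finger at (370,300) and leans left past its dead centre. I'll push on.

arm_command(rows=[{"gripper":0,"xyz":[0.008,0.006,0],"rotation":[0,0,0]},{"gripper":0,"xyz":[0.016,0.012,0],"rotation":[0,0,0]},{"gripper":0,"xyz":[0.02,0.015,0],"rotation":[0,0,0]},{"gripper":0,"xyz":[0.02,0.015,0],"rotation":[0,0,0]},{"gripper":0,"xyz":[0.02,0.015,0],"rotation":[0,0,0]}])

```text
clock: 5.4
position: [0.5333, 0.2133, 0.2978]
ee_rot: [[-0.395, 0.792, 0.467], [0.508, 0.611, -0.607], [-0.766, -0.003, -0.643]]
contact_force: [0.1, 1.4, -2.1]
gripper_width: 0.0004
finger_force: 1.1
```

```bash
python3 st.py wrist:4 scene:4
```

```text
t 5.4 tip station [-48.6  39.2 191.1] F station [-1.1  0.9 -2.1] q [ 0.28  0.53  1.47 -0.99  1.02  0.12]
```

View pics/wrist_4.png

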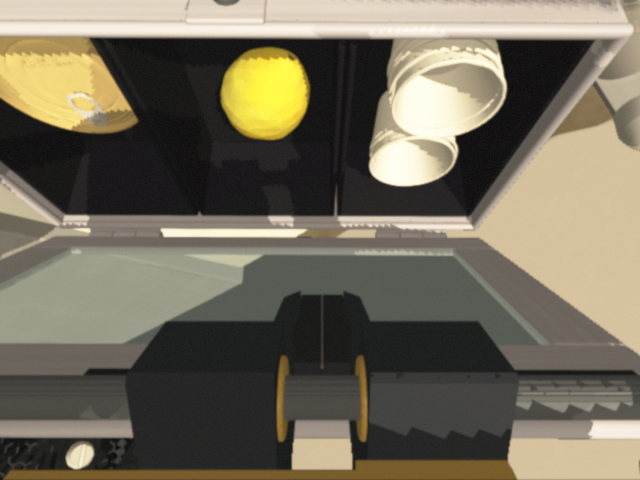

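The stay has swung away, the cover is resting on the finger and still well open (Fz ≈ -2 N). Next I'll slide right, clear of the folded stay and its pivot, and then lower.

arm_command(rows=[{"gripper":0,"xyz":[-0.007,-0.0055,0],"rotation":[0,0,0]},{"gripper":0,"xyz":[-0.015,-0.0115,0],"rotation":[0,0,0]},{"gripper":0,"xyz":[-0.023,-0.0175,0],"rotation":[0,0,0]},{"gripper":0,"xyz":[-0.031,-0.024,0],"rotation":[0,0,0]},{"gripper":0,"xyz":[-0.039,-0.03,0],"rotation":[0,0,0]}])

```text
clock: 6.0
position: [0.4934, 0.1824, 0.2981]
ee_rot: [[-0.394, 0.792, 0.466], [0.508, 0.61, -0.608], [-0.766, -0.003, -0.643]]
contact_force: [0.5, 1.6, -1.7]
gripper_width: 0.0006
finger_force: 1.0
```

arm_command(rows=[{"gripper":0,"xyz":[-0.008,-0.006,0],"rotation":[0,0,0]},{"gripper":0,"xyz":[-0.016,-0.012,0],"rotation":[0,0,0]},{"gripper":0,"xyz":[-0.024,-0.018,0],"rotation":[0,0,0]},{"gripper":0,"xyz":[-0.03,-0.023,0],"rotation":[0,0,0]},{"gripper":0,"xyz":[-0.03,-0.023,0],"rotation":[0,0,0]}])

```text
clock: 6.5
position: [0.4635, 0.1594, 0.298]
ee_rot: [[-0.394, 0.793, 0.465], [0.508, 0.609, -0.609], [-0.766, -0.004, -0.643]]
contact_force: [-2.0, 0.0, -1.9]
gripper_width: 0.0003
finger_force: 1.1
```

```bash
python3 st.py scene:5 top:5; python3 - <<'E'
from h import *
z=np.array([.766,-.643]);n=np.array([.643,.766])
prev=None
for th,s in zip(np.linspace(.67,-.03,11),np.linspace(37,18,11)):
    lip=np.array([96-210*np.cos(th),95+210*np.sin(th)]);t=lip+s*z-14*n
    if prev is not None:
        d=(t-prev)/1000;print(round(th,3),t.round(1),(d[0]*ex+d[1]*ez).round(4))
    else: print(t)
    prev=t
E
```

```text
t 6.5 tip station [-48.5 -49.4 191.2] F station [-1.2 -1.6 -1.9] q [ 0.21  0.41  1.71 -1.07  0.91  0.21]
[-49.26254983 190.89205728]
0.6 [-59.4 180.3] [-0.0062  0.0081 -0.0106]
0.53 [-68.8 169.1] [-0.0057  0.0074 -0.0112]
0.46 [-77.2 157.4] [-0.0051  0.0067 -0.0117]
0.39 [-84.7 145.2] [-0.0046  0.006  -0.0122]
0.32 [-91.3 132.7] [-0.004   0.0052 -0.0126]
0.25 [-96.9 119.8] [-0.0034  0.0044 -0.0129]
0.18 [-101.5  106.6] [-0.0028  0.0036 -0.0131]
0.11 [-105.    93.3] [-0.0022  0.0028 -0.0133]
0.04 [-107.6   79.9] [-0.0016  0.002  -0.0134]
-0.03 [-109.1   66.4] [-0.0009  0.0012 -0.0135]
```

arm_command(rows=[{"gripper":0,"xyz":[-0.002,0.003,-0.004],"rotation":[0,0,0]},{"gripper":0,"xyz":[-0.005,0.006,-0.008],"rotation":[0,0,0]},{"gripper":0,"xyz":[-0.0075,0.01,-0.0135],"rotation":[0,0,0]},{"gripper":0,"xyz":[-0.01,0.013,-0.018],"rotation":[0,0,0]},{"gripper":0,"xyz":[-0.012,0.0155,-0.022],"rotation":[0,0,0]}])

```text
clock: 7.1
position: [0.4521, 0.176, 0.2754]
ee_rot: [[-0.395, 0.792, 0.466], [0.507, 0.611, -0.608], [-0.766, -0.004, -0.643]]
contact_force: [-0.0, 0.6, -3.5]
gripper_width: 0.0006
finger_force: 1.0
```

arm_command(rows=[{"gripper":0,"xyz":[-0.002,0.003,-0.005],"rotation":[0,0,0]},{"gripper":0,"xyz":[-0.004,0.0055,-0.01],"rotation":[0,0,0]},{"gripper":0,"xyz":[-0.006,0.008,-0.0145],"rotation":[0,0,0]},{"gripper":0,"xyz":[-0.008,0.0105,-0.0195],"rotation":[0,0,0]},{"gripper":0,"xyz":[-0.0097,0.0127,-0.024],"rotation":[0,0,0]}])

```text
clock: 7.6
position: [0.4424, 0.1884, 0.2516]
ee_rot: [[-0.394, 0.792, 0.466], [0.508, 0.61, -0.608], [-0.766, -0.003, -0.643]]
contact_force: [-0.7, -0.7, -2.5]
gripper_width: 0.0004
finger_force: 1.0
```

```bash
python3 st.py scene:6
```

```text
t 7.6 tip station [-84.3 -48.2 144.8] F station [ 0.1 -1.  -2.5] q [ 0.28  0.48  1.78 -1.15  0.9   0.39]
```

View pics/scene_6.png

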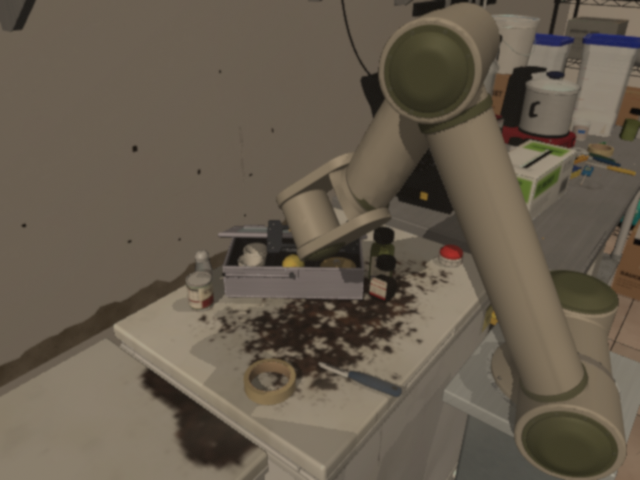

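The cover is riding on the finger, with its lip at about (222,235), and the stay lies along the front wall near row 272. I'll go on lowering.

arm_command(rows=[{"gripper":0,"xyz":[-0.0015,0.002,-0.005],"rotation":[0,0,0]},{"gripper":0,"xyz":[-0.003,0.004,-0.01],"rotation":[0,0,0]},{"gripper":0,"xyz":[-0.0045,0.006,-0.015],"rotation":[0,0,0]},{"gripper":0,"xyz":[-0.006,0.008,-0.02],"rotation":[0,0,0]},{"gripper":0,"xyz":[-0.0075,0.0095,-0.0255],"rotation":[0,0,0]}])

```text
clock: 8.15
position: [0.435, 0.1979, 0.2261]
ee_rot: [[-0.394, 0.792, 0.466], [0.508, 0.61, -0.608], [-0.766, -0.003, -0.643]]
contact_force: [0.7, -0.1, -2.9]
gripper_width: 0.0005
finger_force: 1.0
```

arm_command(rows=[{"gripper":0,"xyz":[-0.001,0.001,-0.004],"rotation":[0,0,0]},{"gripper":0,"xyz":[-0.002,0.002,-0.008],"rotation":[0,0,0]},{"gripper":0,"xyz":[-0.0025,0.0035,-0.0115],"rotation":[0,0,0]},{"gripper":0,"xyz":[-0.003,0.004,-0.015],"rotation":[0,0,0]},{"gripper":0,"xyz":[-0.0038,0.005,-0.0185],"rotation":[0,0,0]}])

```text
clock: 8.65
position: [0.4313, 0.2028, 0.2077]
ee_rot: [[-0.394, 0.792, 0.466], [0.508, 0.61, -0.608], [-0.766, -0.003, -0.643]]
contact_force: [0.5, 0.2, -3.1]
gripper_width: 0.0008
finger_force: 1.0
```

```bash
python3 st.py
```

```text
t 8.65 tip station [-102.4  -48.3  101. ] F station [ 0.1  0.5 -3.1] q [ 0.32  0.56  1.82 -1.22  0.88  0.55]
```

arm_command(rows=[{"gripper":0,"xyz":[-0.0005,0.0007,-0.004],"rotation":[0,0,0]},{"gripper":0,"xyz":[-0.001,0.0014,-0.008],"rotation":[0,0,0]},{"gripper":0,"xyz":[-0.0015,0.002,-0.012],"rotation":[0,0,0]},{"gripper":0,"xyz":[-0.002,0.0027,-0.016],"rotation":[0,0,0]},{"gripper":0,"xyz":[-0.0025,0.0033,-0.019],"rotation":[0,0,0]}])

```text
clock: 9.15
position: [0.4287, 0.2061, 0.1886]
ee_rot: [[-0.394, 0.792, 0.466], [0.508, 0.61, -0.608], [-0.766, -0.003, -0.643]]
contact_force: [0.6, -0.3, -3.0]
gripper_width: 0.0006
finger_force: 1.0
```

arm_command(rows=[{"gripper":0,"xyz":[-0.0001,0.0001,-0.0015],"rotation":[0,0,0]},{"gripper":0,"xyz":[-0.0003,0.0003,-0.003],"rotation":[0,0,0]},{"gripper":0,"xyz":[-0.0004,0.0005,-0.0045],"rotation":[0,0,0]},{"gripper":0,"xyz":[-0.0005,0.0006,-0.006],"rotation":[0,0,0]},{"gripper":0,"xyz":[-0.0006,0.0008,-0.0075],"rotation":[0,0,0]}])

```text
clock: 9.65
position: [0.4282, 0.2068, 0.1814]
ee_rot: [[-0.394, 0.792, 0.466], [0.508, 0.61, -0.608], [-0.766, -0.003, -0.643]]
contact_force: [-0.0, 0.1, -3.0]
gripper_width: 0.0001
finger_force: 1.0
```

```bash
python3 st.py wrist:7
```

```text
t 9.65 tip station [-107.5  -48.3   74.7] F station [-0.1  0.  -3. ] q [ 0.33  0.61  1.84 -1.27  0.86  0.64]
```

View pics/wrist_7.png

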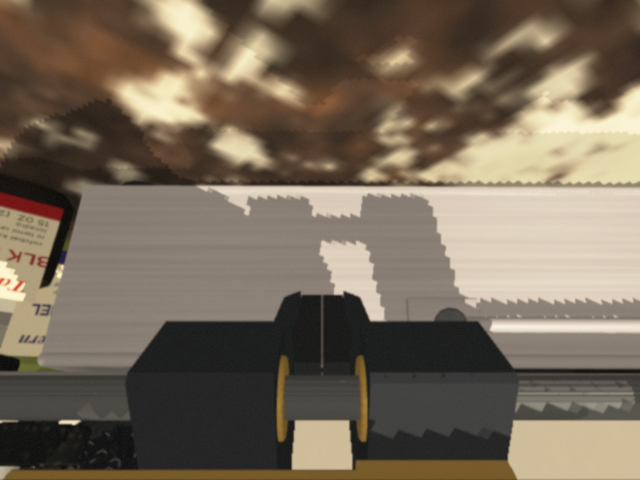

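The cover is nearly shut and still carried by the finger at 3 N. The stay is folded at right, near (560,325). I'll lower 1 mm per row until the load goes.

arm_command(rows=[{"gripper":0,"xyz":[0,0,-0.001],"rotation":[0,0,0]},{"gripper":0,"xyz":[0,0,-0.002],"rotation":[0,0,0]},{"gripper":0,"xyz":[0,0,-0.003],"rotation":[0,0,0]},{"gripper":0,"xyz":[-0.0002,0.0002,-0.004],"rotation":[0,0,0]},{"gripper":0,"xyz":[-0.0003,0.0004,-0.005],"rotation":[0,0,0]}])

```text
clock: 10.2
position: [0.4279, 0.2073, 0.1764]
ee_rot: [[-0.394, 0.792, 0.466], [0.508, 0.61, -0.608], [-0.766, -0.003, -0.643]]
contact_force: [1.0, -0.1, -2.6]
gripper_width: 0.0005
finger_force: 1.0
```

arm_command(rows=[{"gripper":0,"xyz":[0,0,-0.001],"rotation":[0,0,0]},{"gripper":0,"xyz":[0,0,-0.002],"rotation":[0,0,0]},{"gripper":0,"xyz":[0,0,-0.003],"rotation":[0,0,0]},{"gripper":0,"xyz":[0,0,-0.004],"rotation":[0,0,0]},{"gripper":0,"xyz":[0,0,-0.004],"rotation":[0,0,0]}])

```text
clock: 10.7
position: [0.4279, 0.2073, 0.1724]
ee_rot: [[-0.394, 0.792, 0.466], [0.507, 0.61, -0.608], [-0.766, -0.003, -0.643]]
contact_force: [0.3, -0.3, -0.2]
gripper_width: 0.0001
finger_force: 0.0
```

```bash
python3 st.py top:8; python3 - <<'E'
from h import *
T=cloud('top',np.load('top_8.npy')).reshape(-1,3);s=(T-O)@np.array([ex,ey,ez]).T*1000
for lo in range(-120,100,20):
    m=(abs(s[:,0]-lo-10)<10)&(s[:,1]<-100)&(s[:,1]>-155)&(s[:,2]>30)&(s[:,2]<300);print(lo+10,m.sum(),np.median(s[m,2]) if m.any() else None)
E
```

```text
t 10.7 tip station [-108.   -48.3   65.7] F station [ 0.4  0.1 -0.2] q [ 0.33  0.63  1.85 -1.29  0.86  0.67]
-110 184 98.38695316882917
-90 198 98.35633940480015
-70 200 97.65865807262486
-50 200 97.11013439458904
-30 196 97.71283193421266
-10 194 97.64616089115863
10 199 97.48915064126984
30 196 97.73588839816472
50 192 97.04987928008157
70 197 97.93099375588898
90 169 98.07730419965743
```

The load is gone and the cover's top reads level at 98 mm, so it is shut. Backing off.

arm_command(rows=[{"gripper":0,"xyz":[-0.006,0.008,-0.003],"rotation":[0,0,0]},{"gripper":0,"xyz":[-0.018,0.024,-0.003],"rotation":[0,0,0]},{"gripper":0,"xyz":[-0.034,0.044,0],"rotation":[0,0,0]},{"gripper":0,"xyz":[-0.05,0.065,0.02],"rotation":[0,0,0]},{"gripper":0,"xyz":[-0.06,0.078,0.05],"rotation":[0,0,0]}])

```text
clock: 11.25
position: [0.3662, 0.2866, 0.2219]
ee_rot: [[-0.398, 0.791, 0.464], [0.506, 0.611, -0.608], [-0.765, -0.007, -0.644]]
contact_force: [0.6, -1.0, -0.1]
gripper_width: 0.0003
finger_force: 0.0
```

arm_command(rows=[{"gripper":0,"xyz":[-0.01,0.01,0.04],"rotation":[0,0,0]},{"gripper":0,"xyz":[-0.02,0.02,0.08],"rotation":[0,0,0]},{"gripper":0,"xyz":[-0.02,0.02,0.12],"rotation":[0,0,0]},{"gripper":0,"xyz":[-0.02,0.02,0.12],"rotation":[0,0,0]},{"gripper":0,"xyz":[-0.02,0.02,0.12],"rotation":[0,0,0]}])

```text
clock: 11.75
position: [0.3472, 0.3054, 0.3424]
ee_rot: [[-0.394, 0.792, 0.466], [0.508, 0.611, -0.607], [-0.766, -0.002, -0.643]]
contact_force: [0.3, -0.0, -0.8]
gripper_width: 0.0004
finger_force: 0.0
```

```bash
python3 st.py wrist:9
```

```text
t 11.75 tip station [-235.   -52.2  235.7] F station [ 0.2  0.2 -0.8] q [ 0.61  0.34  1.66 -0.93  1.26  0.31]
```

View pics/wrist_9.png

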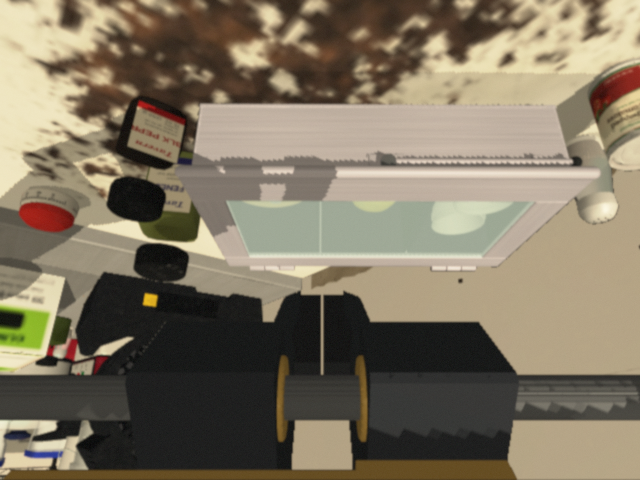

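The wrist view shows the cover shut flat, with its lip along row 170, and the stay folded along the front from (388,159) to (577,161). The jars, tin and mill look untouched, and the hand is clear.

```bash
python3 -c "
from workcell import ticket;print(ticket.finish_job())"
```

```text
the job is handed in; nothing more can be done
None
```

The cover is fully shut after being caught on the finger and lowered, the stay is folded along the front, the hand is clear with the surrounding things left alone, and the job is handed in (finished at about 12 s of the 48 s allowed; no verdict was returned).

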